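# Put a tin and a cup away in a stepped rack by height

### The arm

A 6-joint arm with a two-finger parallel gripper is mounted at the origin on a cart in front of the work surface, level with it; the furniture and walls round the work are solid. World frame = base frame: x ahead of the robot, y to its left, z up, the work surface at z = 0. Lengths are in mm, angles in rad, forces in N, time in s.
With the tool pointing down it reaches from about 350 to 925 mm from the base axis. Payload 6.4 kg.
Tool frame: the origin (TCP) lies at the very end of the fingers, on their centre line; the grasp point (between the pads) lies 19 mm behind it; y points along the fingers, z is the direction in which the jaws open and shut, and the axes are right-handed (so a half turn about y gives the same grasp; the last joint's range is limited). The gripper opens to 94 mm and grips with 3 to 60 N. Pads are 16 mm wide; open, the fingers measure 119 mm over their backs; the gripper's body (75 mm by 177 mm) begins 78 mm behind the grasp point.
Start: joints at [-1.311, 0.245, 1.558, -0, 1.339, -0.174], TCP at [273.215, -589.803, 205.455] pointing down, gripper open.
Joint ranges: [-3.13, 3.13], [-1.02, 2.26], [0.13, 2.54], [-0.95, 4.09], [0.21, 2.88], [-2.74, 2.74]. Speed limits (rad/s): [2.57, 2.57, 3.14, 3.14, 3.14, 3.14].

### API

Orientations are given as a unit quaternion [w, x, y, z].
In Python, from plant import arm, vision, order gives the robot as it stands.
- The arm moves only by the tool drive_tool, never from a script. Its arguments are lists of equal length, an entry for each row: "linear": the shift along the tool's x, y, z in m, a list of three; "rotation": the turn, a rotation vector about the tool's x, y, z in degrees, a list of three; "fingers": the closure in counts, from 0 (fully open) to 255 (shut). In form: {"linear": [[dx, dy, dz], ...], "rotation": [[rx, ry, rz], ...], "fingers": [fingers, ...]}. A call has 1 to 10 rows; each row is the pose to reach, as a shift and turn from the pose commanded when the call began, along the tool's axes at that moment; what a row does not reach only later rows make up. A row lasts 1/10 s, in which the tool goes at most 50 mm and 8.59 degrees, less where a joint would pass 70% of its speed; a pose out of reach is approached as far as the arm can. A call with a gripper value outside its range is refused whole. The fingers move at their own pace and stop on an object; "grip_force" is the grip in N (left out, the last holds). Time passes only in rows, so rows that repeat a pose let the fingers close. It gives the time, the measured TCP pose, the force and the opening at its end, in the units of the state.
- arm.read_state(): the state, without advancing time (a new reading comes with each control period).
- vision.camera(name): name is "scene" or "top" or "wrist"; returns a dict with "img" (384x512x3 uint8, red, green, blue), "intrinsics" (3x3 intrinsics, pixels), "k1" (the pictures are not rectified: a ray, as slopes to the right and down, at radius r is drawn at 1 + k1 r^2 times it, then the intrinsics apply), "cam_to_world" (4x4, takes a point from camera to world coordinates). Camera axes: x right, y up, looking along -z (the intrinsics and any distortion apply to the point x, -y, -z); pixel columns grow to the right and rows downward; lengths in mm; the calibration is good to about 2 mm. A picture is of the moment at which its call begins. There is no depth.
- order.sign_off(): hands the job in, once; it reports no verdict.
Trained networks look in the newest picture that a camera, given by its name, has taken for a name from the list of things; names that differ only in an ending like _2 or _b are one class to them, and where a whole thing is asked for, a point or a joint stands for the part that bears it (a point fixed in the world has none). Each returns a list of dicts, best first, with "p" (0 to 1); they miss things now and then, are a little off and sometimes report something else, mostly with a low value. They report only what shows in the picture. A call takes as long as a camera call. They do not tell look-alikes from the thing itself.
- vision.trace(target, camera): "pixels" (384x512 bool, what is visible of it) and "extent" ([left, top, right, bottom] in pixels, round what is visible of it).
The state is a dict: "t": time; "qpos": joint angles; "dq": joint speeds; "joint_efforts": joint torques, N m; "tcp_pos": TCP position; "orientation": TCP orientation; "force": force on the tool from outside, world axes, zero at the start; "ft_torque": the same for the moment, N m; "grip_width": finger opening in mm.
Only numpy, scipy, OpenCV 4.12 (cv2) and the standard library are available. Lean on these libraries where they do the work, as an engineer would, in place of code of your own. Each camera call takes 0.05 s, during which the arm holds its last target.

### The job

Put the grey tin and the shorter chromed cup, which stand to the right of the blue stepped rack near the front of the table, away in that rack, each standing upright in the tier whose headroom fits its height most closely: the taller in the high tier, the shorter in the low one. Push each one in until it is wholly under its tier's roof and no longer sticks out in front. Do not tip either over on the way, and leave the other things on the table where they are.

Things in the scene. Friction and masses are not known exactly. Their poses are not given: they have to be found in the camera images.
- tin_mid (a point): centre, half-way up, of the grey ribbed tin: open at the top, empty, 69 mm across, 95 mm high, about 0.12 kg, stands upright near the front of the table, right of the rack; z is its upright axis. It can be gripped across its outside
- cup_mid (a point): centre, half-way up, of the shiny chromed cup: open at the top, empty, 61 mm across, 66 mm high, about 0.16 kg, stands upright near the front of the table, right of the rack; z is its upright axis. It can be gripped across its outside
- rack: blue sheet-steel rack with two stepped tiers, fixed to the table, 295 deep x 152 wide x 216 mm high, boards 8 mm thick. Origin on the table; x points into the rack (away from its open front), y to the left as you look in, z up. Each tier is an open landing in front, then a bay with roof, back wall and side walls (140 mm between them). Things slide on both floors
- low_edge (a point): LOW tier: point on its floor (8 mm above the table), midway across, straight below the front edge of its roof (at x = -60 mm in the rack's frame); axes as the rack's. Landing without roof or side walls from x = -95 mm to 0; roofed bay from x = 0 to its back wall at x = 110 mm, headroom 80 mm. Its roof is the high tier's floor board, whose top is 88 mm above this point
- high_edge (a point): HIGH tier: point on its floor (96 mm above the table), midway across, straight below the front edge of its roof (at x = +40 mm in the rack's frame); axes as the rack's. Landing without roof or side walls from x = -100 mm to 0; roofed bay from x = 0 to its back wall at x = 94 mm, headroom 112 mm; top of its roof 120 mm above this point
- roller_bracket: bystander, to be left alone: concave black roller in a grey bracket, 39x80x50 mm; origin at the centre of its underside
- jar: bystander, to be left alone: glass jar of screws with a rust-red lid, 77x71x96 mm; origin at the centre of its underside
- tape: bystander, to be left alone: roll of grey tape, 70 mm across, 46 mm high; origin at the centre of its underside
Mind the look-alikes: they are no part of the job. Leave any black look-alike of the part that bears cup_mid alone.

How it is judged (in metres and radians):
At the end, for the whole second after the job is handed in: The tin stands upright (within 7 degrees) on the floor of the high tier and the cup on the floor of the low tier, each at rest and under its tier's roof, sticking out in front of the roof's edge by no more than 12 mm (x of tin_mid in the frame of rack between 0.0625 and 0.11 m and y of tin_mid in the frame of rack between -0.045 and 0.045 m and z of tin_mid in the frame of rack between 0.1355 and 0.1515 m and angle between each of tin_mid, cup_mid's own z axis and vertical below 0.12 rad and linear speed of each of tin, cup below 0.02 m/s and x of cup_mid in the frame of rack between -0.0415 and 0.03 m and y of cup_mid in the frame of rack between -0.045 and 0.045 m and z of cup_mid in the frame of rack between 0.033 and 0.049 m); the robot touches nothing.
It fails at once if a bystander is shoved more than 30 mm (distance of any of roller_bracket, jar, tape from where it was at the start of the episode above 0.03 m).
It fails at once if the tin is tipped over (angle between tin_mid's own z axis and vertical above 0.7 rad).
It fails at once if the cup is tipped over (angle between cup_mid's own z axis and vertical above 0.7 rad).
It also fails if it takes over 72 s, if anything falls off the work surface, if the arm or the gripper's body presses on something with over 40 N, if the wrist force passes 120 N, or if a joint passes its speed limit or range.

## Working session

There is one attempt and no reset: what is moved stays moved. The work goes in short steps, Python scripts to look and compute and a tool call to move; the robot and the scene stay as the last step left them, time stands still between calls to the robot, and variables do not carry over. Pictures are saved under pics/ and viewed, and the job is handed in when it is done.

Besides the shell and the picture viewer there is one more tool, called after ">>>" in YAML: its name, and indented under it one key for each argument. drive_tool: Moves the arm, as the interface text tells. Its arguments: {"type":"object","properties":{"linear":{"type":"array"},"rotation":{"type":"array"},"fingers":{"type":"array"},"grip_force":{"type":"number"}},"required":["linear","rotation","fingers"]}

```bash
mkdir -p pics; ls; cat > h.py <<'E'
import numpy as np, cv2
from plant import arm, vision, order
def und(c,px):
    K=np.array(c["intrinsics"]);k=c["k1"]
    # model: distorted = s*(1+k1 r^2) -> OpenCV
    p=cv2.undistortPoints(np.array(px,float).reshape(-1,1,2),K,np.array([k,0,0,0.]),None,None)
    return p.reshape(-1,2)
def ray(c,px):
    s=und(c,px);T=np.array(c["cam_to_world"])
    d=np.c_[s[:,0],-s[:,1],-np.ones(len(s))]@T[:3,:3].T
    return T[:3,3],d
def atz(c,px,z):
    o,d=ray(c,px);return o+d*((z-o[2])/d[:,2])[:,None]
def proj(c,P):
    T=np.linalg.inv(np.array(c["cam_to_world"]));P=np.atleast_2d(P)@T[:3,:3].T+T[:3,3]
    s=np.c_[P[:,0],-P[:,1]]/-P[:,2:3];s=s*(1+c["k1"]*(s**2).sum(1))[:,None]
    K=np.array(c["intrinsics"]);return s@K[:2,:2].T+K[:2,2]
def save(c,n): cv2.imwrite("pics/"+n,cv2.cvtColor(c["img"],cv2.COLOR_RGB2BGR))
E
python3 - <<'E'
from h import *
print(arm.read_state())
for n in ["scene","top","wrist"]:
    c=vision.camera(n);save(c,n+"0.png")
    print(n,c["intrinsics"],c["k1"],np.round(c["cam_to_world"],3).tolist())
    for t in ["tin_mid","cup_mid","rack","jar","tape","roller_bracket"]:
        for r in vision.trace(t,n): print(n,t,round(r["p"],2),r["extent"],r["pixels"].sum())
a=cv2.imread("pics/scene0.png");cv2.imwrite("pics/scene0b.png",cv2.resize(a,(768,576)))
a=cv2.imread("pics/top0.png");cv2.imwrite("pics/top0b.png",cv2.resize(a,(768,576)))
E
```

```text
pics
{'t': 0.0, 'qpos': array([-1.31109625e+00,  2.45798982e-01,  1.55898351e+00, -2.78103545e-05,
        1.33866779e+00, -1.74089287e-01]), 'dq': array([-1.21545017e-03, -6.17045995e-04,  1.13501174e-03, -1.71010758e-03,
       -7.34913799e-04, -1.58825852e-05]), 'joint_efforts': array([-2.70415323e-03, -4.15831983e+01, -3.14608419e+01,  6.83876616e-02,
        3.32314626e-02, -1.47989772e-04]), 'tcp_pos': array([ 273.05545249, -589.2217782 ,  204.3713982 ]), 'orientation': array([ 0.15213253, -0.15220785,  0.69119454, -0.68988302]), 'force': array([0.14276893, 0.34742213, 0.83990904]), 'ft_torque': array([ 0.05421738,  0.02719235, -0.0252544 ]), 'grip_width': 93.53202013589386}
scene [[419.65963881   0.         260.59246638]
 [  0.         419.65963881 187.90204055]
 [  0.           0.           1.        ]] 0.02830296870300032 [[0.689, 0.54, -0.483, -376.208], [-0.724, 0.495, -0.48, -920.257], [-0.02, 0.681, 0.732, 1391.273], [0.0, 0.0, 0.0, 1.0]]
scene tin_mid 0.52 [271.4, 205.1, 285.8, 226.5] 295
scene cup_mid 0.6 [234.6, 198.8, 251.2, 217.2] 264
scene cup_mid 0.52 [370.4, 236.
[... 569 characters left out ...]
 [392.3, 155.8, 415.8, 176.8] 296
top cup_mid 0.57 [339.5, 185.3, 360.6, 206.1] 309
top cup_mid 0.51 [253.2, 218.0, 270.0, 223.5] 106
top cup_mid 0.34 [171.3, 124.1, 228.9, 228.4] 4783
top rack 0.59 [169.5, 120.6, 228.4, 224.3] 4864
top jar 0.73 [105.8, 162.3, 131.1, 186.8] 442
top jar 0.23 [170.8, 124.5, 229.7, 227.6] 4876
top tape 0.64 [112.4, 197.5, 137.7, 215.6] 345
top roller_bracket 0.5 [317.1, 161.8, 340.0, 176.8] 227
wrist [[281.84989131   0.         255.48940616]
 [  0.         281.84989131 189.35848062]
 [  0.           0.           1.        ]] -0.02988388199132614 [[0.42, 0.88, 0.224, 338.949], [-0.908, 0.407, 0.104, -560.208], [0.0, -0.247, 0.969, 386.202], [0.0, 0.0, 0.0, 1.0]]
```

View pics/scene0b.png

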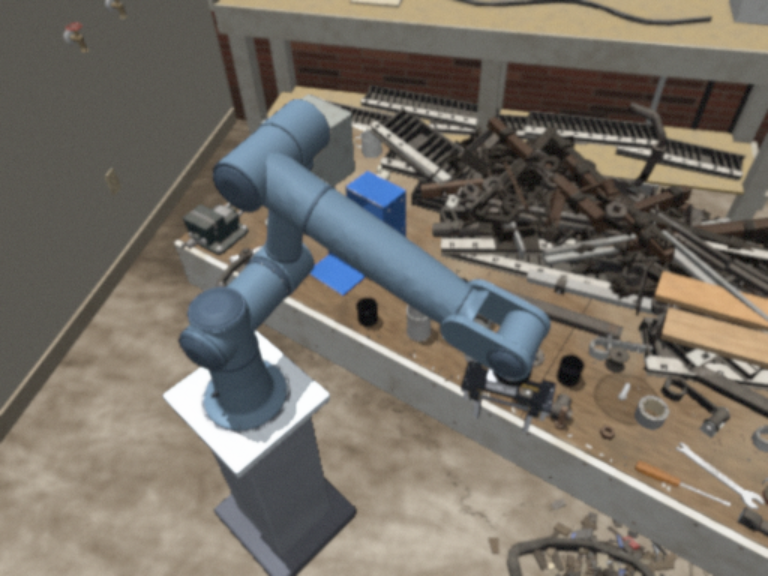

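View pics/top0b.png

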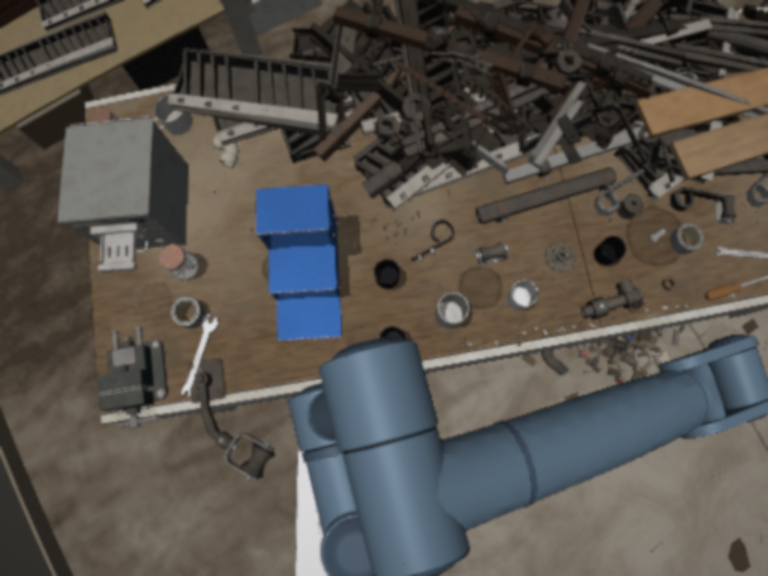

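```bash
python3 - <<'E'
import cv2
a=cv2.imread("pics/top0.png")[110:250,90:430];cv2.imwrite("pics/topcrop.png",cv2.resize(a,None,fx=2.35,fy=2.35,interpolation=cv2.INTER_CUBIC))
a=cv2.imread("pics/top0.png")[140:240,225:375];cv2.imwrite("pics/topcrop2.png",cv2.resize(a,None,fx=5.3,fy=5.3,interpolation=cv2.INTER_CUBIC))
E
```

```text
(no output)
```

View pics/topcrop.png

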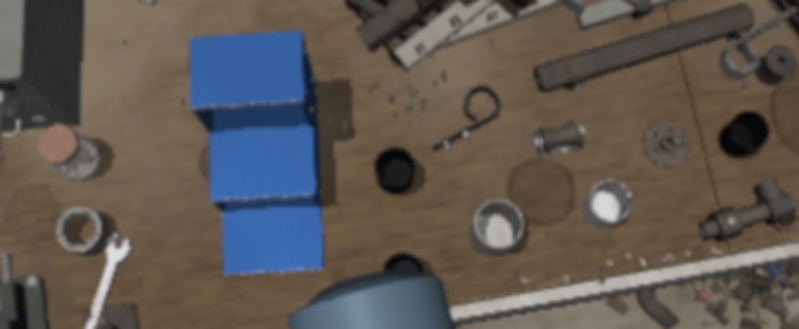

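View pics/topcrop2.png

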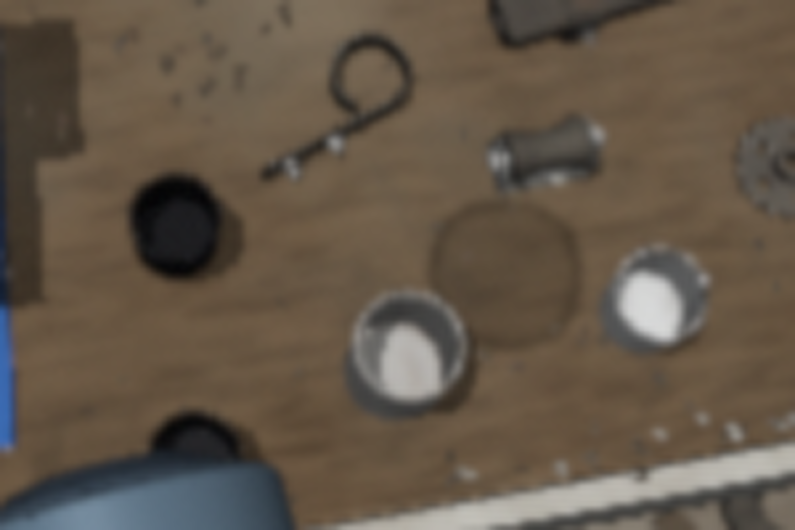

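The top view shows the grey ribbed tin at (302,207) and the chromed cup at (350,196). Three black look-alike cups stand at about (257,182), (262,222) and (404,166), and I will leave them alone. The tin and the chromed cup fit by colour, by size, and by standing right of the rack near the front. Next I'll measure them and the rack.

```bash
cat >> h.py <<'E'
from scipy.optimize import minimize, least_squares
def cylmask(c,x,y,z0,d,h,S=384):
    a=np.linspace(0,2*np.pi,40)[:-1];r=d/2
    P=np.array([[x+r*np.cos(t),y+r*np.sin(t),z] for t in a for z in (z0,z0+h)])
    hull=cv2.convexHull((proj(c,P)*16).astype(np.int32))
    m=np.zeros((384,512),np.uint8);cv2.fillConvexPoly(m,hull,1,shift=4);return m>0
def fitcyl(c,mask,d,h,z0=0):
    ys,xs=np.nonzero(mask);p=atz(c,[[xs.mean(),ys.mean()]],z0+h/2)[0,:2]
    def f(q):
        m=cylmask(c,q[0],q[1],z0,d,h);return 1-(m&mask).sum()/(m|mask).sum()
    r=minimize(f,p,method="Nelder-Mead",options=dict(initial_simplex=[p,p+[8,0],p+[0,8]]))
    return r.x,1-r.fun
def rackpts(x,y,th):
    L=[]
    for X,z in [(-155,8),(-60,96),(40,216)]:
        for Y in (76,-76): L.append((X,Y,z))
    L+= [(140,76,216),(140,-76,216)]
    L=np.array(L,float);R=np.array([[np.cos(th),-np.sin(th)],[np.sin(th),np.cos(th)]])
    L[:,:2]=L[:,:2]@R.T+[x,y];return L
E
python3 - <<'E'
from h import *
c=vision.camera("top")
for t,d,h in [("tin_mid",69,95),("cup_mid",61,66)]:
    for r in vision.trace(t,"top"):
        if r["pixels"].sum()<600: print(t,r["p"],r["extent"],fitcyl(c,r["pixels"],d,h))
for t in ["jar","tape","roller_bracket"]:
    for r in vision.trace(t,"top"):
        e=r["extent"];print(t,atz(c,[[(e[0]+e[2])/2,(e[1]+e[3])/2]],30))
a=c["img"][110:240,155:245];cv2.imwrite("pics/rk.png",cv2.resize(a[:,:,::-1],None,fx=4.5,fy=4.5,interpolation=cv2.INTER_CUBIC))
E
```

```text
tin_mid 0.84 [292.7, 193.2, 312.7, 220.5] (array([ 452.86451622, -195.52883416]), np.float64(0.8849557522123894))
cup_mid 0.73 [342.0, 185.6, 360.1, 207.0] (array([ 494.03355608, -365.74239079]), np.float64(0.7971428571428572))
cup_mid 0.73 [393.3, 157.2, 420.2, 177.0] (array([ 602.82847359, -584.61695068]), np.float64(0.8877005347593583))
cup_mid 0.64 [249.9, 172.9, 266.2, 194.0] (array([543.22804107, -43.99987747]), np.float64(0.7636363636363637))
jar [[584.28092012 456.36697336  30.        ]]
tape [[460.51161916 427.2685798   30.        ]]
roller_bracket [[ 603.10125712 -299.88361207   30.        ]]
```

View pics/rk.png

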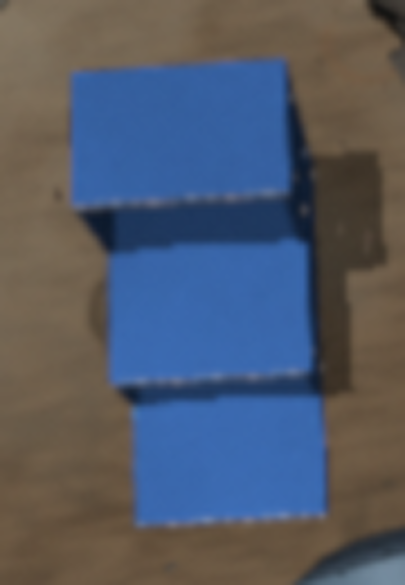

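```bash
python3 - <<'E'
from h import *
c=vision.camera("top")
u=np.array([(135,526),(327,516),(112,386),(316,374),(70,207),(293,191),(72,72),(287,60)],float)
px=(u+.5)/4.5-.5+[155,110]
f=lambda q:(proj(c,rackpts(q[0],q[1],q[2]))-px).ravel()
r=least_squares(f,[570,150,0.05],x_scale=[10,10,.05]);print(r.x,np.round(f(r.x).reshape(-1,2),2).tolist())
x,y,t=r.x
R=np.array([[np.cos(t),-np.sin(t)],[np.sin(t),np.cos(t)]])
for X in (-155,-60,40,140): print(X,R@[X,0]+[x,y])
E
```

```text
[5.50950356e+02 1.42922364e+02 5.59521061e-02] [[0.21, 0.09], [0.41, -0.06], [-0.36, -0.22], [-0.55, -0.15], [0.49, 0.04], [-0.26, 0.63], [0.03, -0.01], [0.05, -0.36]]
-155 [396.19291675 134.25431195]
-60 [491.04425023 139.566989  ]
40 [590.88775915 145.15928063]
140 [690.73126808 150.75157226]
```

```bash
cat >> h.py <<'E'
from scipy.spatial.transform import Rotation as Ro
TH=0.05595; RX,RY=550.95,142.92
def rk(X,Y): return np.array([RX+X*np.cos(TH)-Y*np.sin(TH),RY+X*np.sin(TH)+Y*np.cos(TH)])
def Rt(yaw=TH,tilt=0):
    B=np.array([[1,0,0],[0,0,1],[0,-1,0]],float) # cols x->x, y->-z, z->y
    return Ro.from_euler('z',yaw)*Ro.from_matrix(B)*Ro.from_rotvec([0,0,tilt])
def pose():
    s=arm.read_state();q=s["orientation"];return s["tcp_pos"],Ro.from_quat([q[1],q[2],q[3],q[0]]),s
def togo(target,R=None):
    p,Rc,s=pose();R=R or Rc
    lin=Rc.inv().apply(np.array(target)-p)/1000;rot=(Rc.inv()*R).as_rotvec(degrees=True)
    print("at",p.round(1),"lin",lin.round(4),"rot",rot.round(2),"t",s["t"],"F",s["force"].round(1),"w",round(s["grip_width"],1),"q",s["qpos"].round(2))
E
python3 - <<'E'
from h import *
p,R,s=pose();print(R.as_matrix().round(3))
togo([435,-280,230],Rt())
togo([452,-195,200],Rt())
E
```

```text
[[-0.907  0.     0.42 ]
 [-0.42   0.    -0.907]
 [-0.    -1.    -0.   ]]
at [ 273.2 -589.8  205.5] lin [-0.277  -0.0245 -0.2131] rot [  -0.   -158.35   -0.  ] t 1.4 F [ 0.5  0.1 -0.9] w 94.1 q [-1.31  0.25  1.56  0.    1.34 -0.17]
at [ 273.2 -589.8  205.5] lin [-0.3282  0.0055 -0.2831] rot [  -0.   -158.35   -0.  ] t 1.4 F [ 0.5  0.1 -0.9] w 94.1 q [-1.31  0.25  1.56  0.    1.34 -0.17]
```

```bash
sed -i 's/def Rt(yaw=TH,tilt=0)/def Rt(yaw=TH+np.pi,tilt=0)/' h.py; python3 - <<'E'
from h import *
togo([390,-260,300],Rt())
E
```

```text
at [ 273.2 -589.8  205.5] lin [-0.2446 -0.0945 -0.2502] rot [ 0.   21.65 -0.  ] t 1.4 F [ 0.5  0.1 -0.9] w 94.1 q [-1.31  0.25  1.56  0.    1.34 -0.17]
```

>>> drive_tool:
  linear:
    - [-0.025,-0.01,-0.025]
    - [-0.05,-0.02,-0.05]
    - [-0.08,-0.04,-0.08]
    - [-0.11,-0.05,-0.11]
    - [-0.14,-0.06,-0.14]
    - [-0.17,-0.07,-0.17]
    - [-0.2,-0.08,-0.2]
    - [-0.23,-0.09,-0.23]
    - [-0.245,-0.0945,-0.25]
    - [-0.245,-0.0945,-0.25]
  rotation:
    - [0,2,0]
    - [0,4,0]
    - [0,7,0]
    - [0,10,0]
    - [0,13,0]
    - [0,16,0]
    - [0,18,0]
    - [0,20,0]
    - [0,21.65,0]
    - [0,21.65,0]
  fingers: [0,0,0,0,0,0,0,0,0,0]
  grip_force: 20

```text
t: 2.4
tcp_pos: [391.4, -258.0, 301.3]
orientation: [-0.022, 0.02, -0.706, 0.707]
force: [-0.3, 0.5, -0.1]
grip_width: 94.2
```

```bash
python3 - <<'E'
from h import *
togo([390,-260,300],Rt())
w=vision.camera("wrist");save(w,"w1.png")
for cn,c in [("wrist",w),("top",vision.camera("top")),("scene",vision.camera("scene"))]:
  if cn!="wrist": save(c,cn+"1.png")
  for t,d,h in [("tin_mid",69,95),("cup_mid",61,66)]:
    for r in vision.trace(t,cn):
        if r["pixels"].sum()<30000: print(cn,t,round(r["p"],2),r["extent"],fitcyl(c,r["pixels"],d,h))
togo([390,-260,300],Rt())
E
```

```text
at [ 391.4 -258.   301.3] lin [0.0015 0.0013 0.0019] rot [-0.1   0.22 -0.11] t 2.4 F [-0.3  0.5 -0.1] w 94.2 q [-0.83 -0.27  1.89  0.    1.51  0.69]
wrist tin_mid 0.88 [182.8, 90.2, 240.9, 146.0] (array([ 458.23046107, -192.3308183 ]), np.float64(0.9838229033631333))
wrist cup_mid 0.88 [306.8, 77.9, 354.5, 119.6] (array([ 497.51552473, -362.31754473]), np.float64(0.9154471544715447))
wrist cup_mid 0.85 [104.4, 137.7, 154.4, 181.9] (array([391.4523357 , -56.75415053]), np.float64(0.9351659751037344))
wrist cup_mid 0.71 [86.1, 21.3, 144.1, 72.9] (array([549.39597728, -43.48532609]), np.float64(0.8946948544076585))
wrist cup_mid 0.67 [451.2, 4.4, 512.0, 58.0] (array([ 609.04286755, -588.6534179 ]), np.float64(0.9579111457521434))
top tin_mid 0.7 [316.7, 163.6, 340.0, 174.3] (array([ 595.40187119, -293.33820458]), np.float64(0.4532520325203252))
top tin_mid 0.53 [291.3, 193.1, 312.3, 220.4] (array([ 460.62413505, -189.06580357]), np.float64(0.6123348017621145))
top tin_mid 0.47 [107.2, 161.9, 132.7, 188.3] (array([574.86321172, 448.40663508]), np.float64(0.8645640074211502))
top cup_mid 
[... 385 characters left out ...]
 (array([ 461.72607304, -190.6735104 ]), np.float64(0.9128440366972477))
scene cup_mid 0.71 [308.8, 221.6, 322.9, 243.8] (array([ 500.07386346, -361.81881501]), np.float64(0.636085626911315))
scene cup_mid 0.59 [371.7, 236.9, 389.3, 257.5] (array([ 605.90716228, -583.12490265]), np.float64(0.8099173553719008))
scene cup_mid 0.53 [261.8, 178.1, 277.1, 195.5] (array([547.89762237, -45.96056485]), np.float64(0.7201492537313433))
scene cup_mid 0.49 [236.5, 197.7, 250.8, 217.2] (array([392.85934157, -53.26062166]), np.float64(0.8503401360544217))
at [ 390.1 -260.6  299.6] lin [ 0.0001 -0.0004 -0.0006] rot [ 0.04 -0.07  0.03] t 2.85 F [-0.1  0.2 -0.2] w 94.1 q [-0.83 -0.26  1.89 -0.    1.51  0.68]
```

View pics/w1.png

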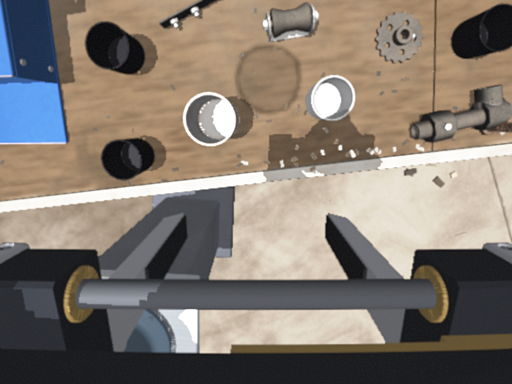

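```bash
python3 - <<'E'
from h import *
c=vision.camera("wrist")
for t,d,h in [("tin_mid",69,95),("cup_mid",61,66)]:
    for r in vision.trace(t,"wrist"):
        if r["pixels"].sum()<30000: print(t,round(r["p"],2),r["extent"],fitcyl(c,r["pixels"],d,h))
a=c["img"][20:200,80:400];cv2.imwrite("pics/w1c.png",cv2.resize(a[:,:,::-1],None,fx=2.4,fy=2.4,interpolation=cv2.INTER_CUBIC))
togo([459,-191.5,120],Rt())
togo([459,-191.5,40],Rt())
E
```

```text
tin_mid 0.75 [179.9, 91.8, 238.4, 143.3] (array([ 458.03840936, -191.91110513]), np.float64(0.9575808483830324))
cup_mid 0.86 [304.6, 71.3, 355.0, 119.8] (array([ 497.83169024, -362.48727548]), np.float64(0.9038151531434713))
cup_mid 0.85 [82.8, 21.6, 141.2, 75.6] (array([549.60719729, -45.08859621]), np.float64(0.902084152575698))
cup_mid 0.75 [451.3, 1.2, 511.1, 56.2] (array([ 609.33872608, -588.47312213]), np.float64(0.9822462369741413))
cup_mid 0.66 [99.8, 136.4, 151.6, 182.1] (array([392.05356083, -56.20920824]), np.float64(0.9297435897435897))
at [ 390.3 -260.3  299.8] lin [-0.0724  0.1798 -0.0648] rot [ 0.01 -0.03  0.01] t 3.0 F [-0.1 -1.   1.1] w 94.3 q [-0.83 -0.26  1.89  0.    1.51  0.68]
at [ 390.3 -260.3  299.8] lin [-0.0724  0.2598 -0.0648] rot [ 0.01 -0.03  0.01] t 3.0 F [-0.1 -1.   1.1] w 94.3 q [-0.83 -0.26  1.89  0.    1.51  0.68]
```

View pics/w1c.png

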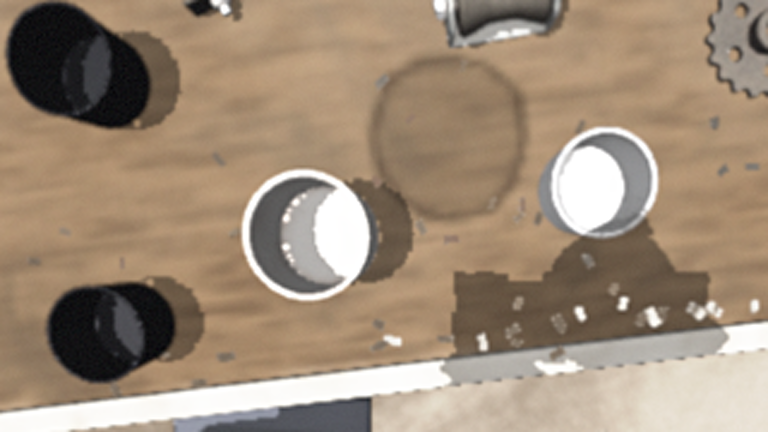

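The crop confirms it: the wider ribbed tin is at crop (308,235) and the shiny cup at (602,183), with the black ones clearly separate. Moving onto the tin.

>>> drive_tool:
  linear:
    - [-0.025,0.02,-0.02]
    - [-0.05,0.05,-0.045]
    - [-0.072,0.08,-0.065]
    - [-0.072,0.11,-0.065]
    - [-0.072,0.145,-0.065]
    - [-0.072,0.18,-0.065]
    - [-0.072,0.21,-0.065]
    - [-0.072,0.235,-0.065]
    - [-0.072,0.255,-0.065]
    - [-0.072,0.26,-0.065]
  rotation:
    - [0,0,0]
    - [0,0,0]
    - [0,0,0]
    - [0,0,0]
    - [0,0,0]
    - [0,0,0]
    - [0,0,0]
    - [0,0,0]
    - [0,0,0]
    - [0,0,0]
  fingers: [0,0,0,0,0,0,0,0,0,0]

```text
t: 4.0
tcp_pos: [457.1, -190.0, 37.6]
orientation: [0.018, -0.021, 0.708, -0.706]
force: [0.2, -1.0, 0.2]
grip_width: 94.3
```

>>> drive_tool:
  linear:
    - [0,0,0]
    - [0,0,0]
    - [0,0,0]
    - [0,0,0]
    - [0,0,0]
    - [0,0,0]
    - [0,0,0]
    - [0,0,0]
  rotation:
    - [0,0,0]
    - [0,0,0]
    - [0,0,0]
    - [0,0,0]
    - [0,0,0]
    - [0,0,0]
    - [0,0,0]
    - [0,0,0]
  fingers: [20,40,60,80,90,100,110,120]
  grip_force: 15

```text
t: 4.8
tcp_pos: [459.6, -191.8, 41.1]
orientation: [-0.02, 0.019, -0.706, 0.707]
force: [0.0, 0.0, 6.7]
grip_width: 67.8
```

```bash
python3 - <<'E'
from h import *
togo([459,-191.5,40],Rt())
save(vision.camera("wrist"),"w2.png")
x,y=rk(0,0);togo([x,y,185],Rt());togo([x,y,138],Rt())
E
```

```text
at [ 459.6 -191.8   41.1] lin [ 0.0006  0.0011 -0.0003] rot [-0.08 -0.   -0.1 ] t 4.8 F [0.  0.  6.7] w 67.8 q [-0.62  0.11  2.04 -0.    0.98  0.89]
at [ 459.5 -191.7   41.1] lin [-0.1102 -0.1442 -0.3288] rot [-0.08 -0.   -0.09] t 4.85 F [-0.1 -0.8  6.1] w 67.7 q [-0.62  0.11  2.04 -0.    0.98  0.89]
at [ 459.5 -191.7   41.1] lin [-0.1101 -0.0972 -0.3289] rot [-0.08 -0.   -0.09] t 4.85 F [-0.1 -0.8  6.1] w 67.7 q [-0.62  0.11  2.04 -0.    0.98  0.89]
```

View pics/w2.png

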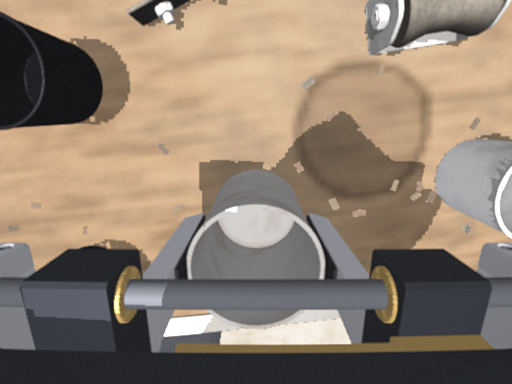

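>>> drive_tool:
  linear:
    - [0,-0.01,0]
    - [0,-0.03,0]
    - [0,-0.06,0]
    - [0,-0.09,0]
    - [0,-0.12,0]
    - [0,-0.14,-0.01]
    - [-0.01,-0.145,-0.03]
    - [-0.02,-0.145,-0.06]
    - [-0.03,-0.145,-0.09]
    - [-0.04,-0.145,-0.12]
  rotation:
    - [0,0,0]
    - [0,0,0]
    - [0,0,0]
    - [0,0,0]
    - [0,0,0]
    - [0,0,0]
    - [0,0,0]
    - [0,0,0]
    - [0,0,0]
    - [0,0,0]
  fingers: [120,120,120,120,120,120,120,120,120,120]

```text
t: 5.85
tcp_pos: [491.4, -67.6, 184.8]
orientation: [0.019, -0.02, 0.707, -0.707]
force: [-0.3, -0.2, -1.4]
grip_width: 67.9
```

>>> drive_tool:
  linear:
    - [-0.01,0,-0.03]
    - [-0.02,0,-0.06]
    - [-0.03,0,-0.09]
    - [-0.04,0,-0.12]
    - [-0.05,0,-0.15]
    - [-0.06,0,-0.175]
    - [-0.065,0,-0.195]
    - [-0.065,0,-0.205]
    - [-0.065,0,-0.209]
    - [-0.065,0,-0.209]
  rotation:
    - [0,0,0]
    - [0,0,0]
    - [0,0,0]
    - [0,0,0]
    - [0,0,0]
    - [0,0,0]
    - [0,0,0]
    - [0,0,0]
    - [0,0,0]
    - [0,0,0]
  fingers: [120,120,120,120,120,120,120,120,120,120]

```text
t: 6.85
tcp_pos: [544.6, 143.2, 184.8]
orientation: [-0.02, 0.02, -0.707, 0.707]
force: [0.1, 0.3, -1.0]
grip_width: 68.0
```

```bash
python3 - <<'E'
from h import *
c=vision.camera("wrist");save(c,"w3.png")
c=vision.camera("top");a=c["img"][100:250,130:330];cv2.imwrite("pics/t3.png",cv2.resize(a[:,:,::-1],None,fx=4,fy=4,interpolation=cv2.INTER_CUBIC))
c=vision.camera("scene");a=c["img"][80:240,180:380];cv2.imwrite("pics/s3.png",cv2.resize(a[:,:,::-1],None,fx=3.5,fy=3.5,interpolation=cv2.INTER_CUBIC))
x,y=rk(-5,0);togo([x,y,139],Rt())
E
```

```text
at [545.  142.5 185. ] lin [-0.001   0.046  -0.0001] rot [-0.01 -0.06  0.01] t 7.0 F [ 0.5  0.3 -0.7] w 68.0 q [ 0.05  0.06  1.8  -0.    1.28  1.57]
```

View pics/w3.png

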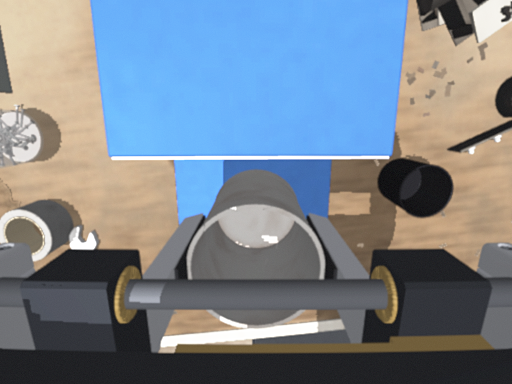

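View pics/s3.png

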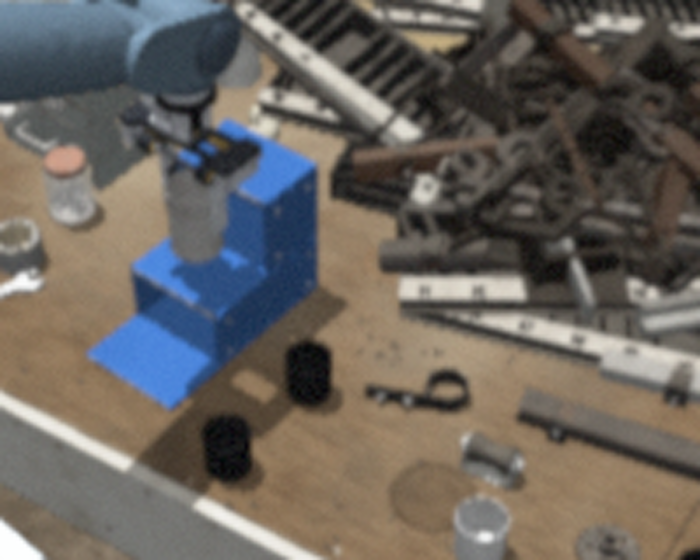

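```bash
python3 - <<'E'
from h import *
c=vision.camera("wrist")
P=rackpts(RX,RY,TH);print(proj(c,P[4:6]))
print(atz(c,[[111,158],[389.5,157.5]],216),P[4:6])
E
```

```text
[[114.19884927 168.64405575]
 [394.70382114 168.14633103]]
[[592.37016036 222.38957242 216.        ]
 [600.71633493  73.11064902 216.        ]] [[586.63742645 221.03790828 216.        ]
 [595.13739011  69.27575681 216.        ]]
```

```bash
sed -i 's/RX,RY=550.95,142.92/RX,RY=556.4,145.4/' h.py
```

>>> drive_tool:
  linear:
    - [-0.003,0.01,-0.0025]
    - [-0.005,0.02,-0.0025]
    - [-0.005,0.03,-0.0025]
    - [-0.005,0.038,-0.0025]
    - [-0.005,0.042,-0.0025]
    - [-0.005,0.045,-0.0025]
    - [-0.005,0.0465,-0.0025]
    - [-0.005,0.0465,-0.0025]
  rotation:
    - [0,0,0]
    - [0,0,0]
    - [0,0,0]
    - [0,0,0]
    - [0,0,0]
    - [0,0,0]
    - [0,0,0]
    - [0,0,0]
  fingers: [120,120,120,120,120,120,120,120]

```text
t: 7.85
tcp_pos: [550.1, 146.1, 138.5]
orientation: [0.02, -0.02, 0.707, -0.707]
force: [0.3, -0.5, -1.0]
grip_width: 67.8
```

>>> drive_tool:
  linear:
    - [0,0,0]
    - [0,0,0]
    - [0,0,0]
    - [0,0,0]
    - [0,0,0]
    - [0,0,0]
  rotation:
    - [0,0,0]
    - [0,0,0]
    - [0,0,0]
    - [0,0,0]
    - [0,0,0]
    - [0,0,0]
  fingers: [90,60,30,0,0,0]

```text
t: 8.45
tcp_pos: [550.1, 146.1, 138.6]
orientation: [0.02, -0.02, 0.707, -0.707]
force: [-0.3, -0.1, -0.0]
grip_width: 94.0
```

```bash
python3 - <<'E'
from h import *
c=vision.camera("wrist");save(c,"w4.png")
for r in vision.trace("tin_mid","wrist"): print(r["p"],r["extent"],fitcyl(c,r["pixels"],69,95,96))
x,y=rk(-5,0);togo([x,y,139],Rt())
E
```

```text
0.77 [187.4, 187.3, 327.0, 326.4] (array([547.912955  , 145.15227242]), np.float64(0.7037014188772363))
at [550.  146.1 138.5] lin [-0.0013 -0.0005  0.001 ] rot [-0.   -0.   -0.01] t 8.55 F [0.1 1.1 0.4] w 93.9 q [ 0.06  0.13  1.82 -0.    1.19  1.58]
```

View pics/w4.png

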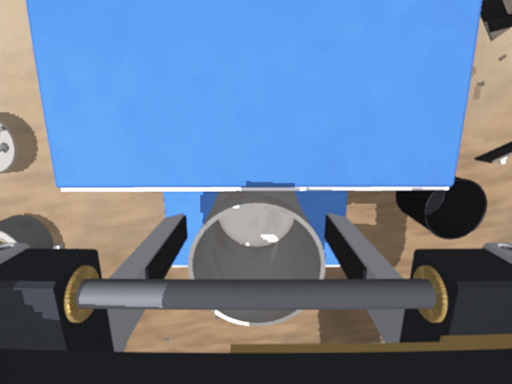

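>>> drive_tool:
  linear:
    - [0.015,0,0]
    - [0.035,0,0]
    - [0.055,0,0]
    - [0.075,0,0]
    - [0.075,0.008,0]
    - [0.075,0.008,0]
    - [0.075,0.008,0]
    - [0.075,0.008,0]
    - [0.075,0.008,0]
  rotation:
    - [0,0,0]
    - [0,0,0]
    - [0,0,0]
    - [0,0,2]
    - [0,0,8]
    - [0,0,15]
    - [0,0,15]
    - [0,0,15]
    - [0,0,15]
  fingers: [0,0,0,60,120,174,174,174,174]

```text
t: 9.45
tcp_pos: [476.7, 141.8, 131.7]
orientation: [0.112, 0.073, 0.703, -0.698]
force: [0.4, 0.0, 0.2]
grip_width: 48.9
```

```bash
python3 - <<'E'
from h import *
c=vision.camera("wrist");save(c,"w5.png")
x,y=rk(44,0);togo([x,y,130],Rt(tilt=np.radians(15)))
x,y=rk(-45,0);togo([x,y,130],Rt(tilt=np.radians(15)))
E
```

```text
at [476.7 141.8 131.6] lin [-0.1192  0.0336  0.0009] rot [-0.   -0.02 -0.03] t 9.5 F [-0.1 -0.2  0.6] w 45.4 q [ 0.06 -0.21  2.18 -0.    0.91  1.58]
at [476.7 141.8 131.6] lin [-0.0332  0.0105  0.0009] rot [-0.   -0.02 -0.03] t 9.5 F [-0.1 -0.2  0.6] w 45.4 q [ 0.06 -0.21  2.18 -0.    0.91  1.58]
```

View pics/w5.png

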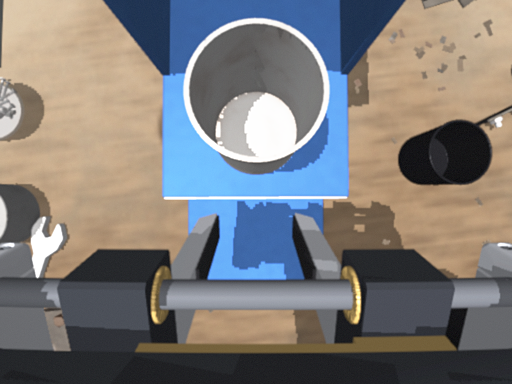

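>>> drive_tool:
  linear:
    - [0,0,0.001]
    - [-0.01,0.003,0.001]
    - [-0.02,0.005,0.001]
    - [-0.03,0.008,0.001]
    - [-0.04,0.011,0.001]
    - [-0.05,0.0135,0.001]
    - [-0.06,0.016,0.001]
    - [-0.07,0.019,0.001]
    - [-0.07,0.019,0.001]
  rotation:
    - [0,0,0]
    - [0,0,0]
    - [0,0,0]
    - [0,0,0]
    - [0,0,0]
    - [0,0,0]
    - [0,0,0]
    - [0,0,0]
    - [0,0,0]
  fingers: [174,174,174,174,174,174,174,174,174]

```text
t: 10.4
tcp_pos: [549.0, 144.9, 130.4]
orientation: [0.112, 0.073, 0.703, -0.698]
force: [-0.2, 0.6, 0.6]
grip_width: 30.1
```

```bash
python3 - <<'E'
from h import *
c=vision.camera("wrist");save(c,"w6.png")
x,y=rk(44,0);togo([x,y,130],Rt(tilt=np.radians(15)))
E
```

```text
at [548.3 144.9 130.3] lin [-0.0503  0.0138 -0.0001] rot [-0.   -0.01 -0.02] t 10.45 F [ 1.3 -0.5  0.2] w 30.0 q [ 0.06 -0.02  2.01 -0.    0.89  1.57]
```

View pics/w6.png

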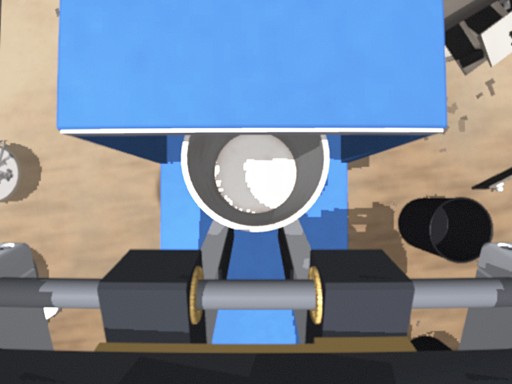

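The tin stays upright and nests between the fingers (rim around (255,180)). I'll push the rest of the way.

>>> drive_tool:
  linear:
    - [-0.01,0.003,0]
    - [-0.02,0.0055,0]
    - [-0.03,0.008,0]
    - [-0.04,0.011,0]
    - [-0.046,0.0125,0]
    - [-0.05,0.0135,0]
    - [-0.05,0.0135,0]
  rotation:
    - [0,0,0]
    - [0,0,0]
    - [0,0,0]
    - [0,0,0]
    - [0,0,0]
    - [0,0,0]
    - [0,0,0]
  fingers: [174,174,174,174,174,174,174]

```text
t: 11.15
tcp_pos: [599.8, 147.8, 130.1]
orientation: [0.112, 0.073, 0.703, -0.698]
force: [-0.1, -0.1, 0.1]
grip_width: 30.0
```

```bash
python3 - <<'E'
from h import *
c=vision.camera("wrist");save(c,"w7.png")
x,y=rk(44,0);togo([x,y,130],Rt(tilt=np.radians(15)))
E
```

```text
at [599.6 147.8 130.2] lin [-0.0007  0.0003  0.    ] rot [-0.   -0.   -0.02] t 11.2 F [-1.  -0.6  0. ] w 29.6 q [ 0.06  0.1   1.89 -0.    0.89  1.57]
```

View pics/w7.png

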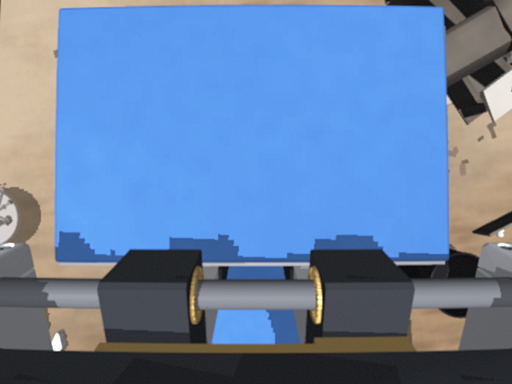

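>>> drive_tool:
  linear:
    - [0.015,-0.004,0]
    - [0.04,-0.011,0]
    - [0.07,-0.019,0]
    - [0.1,-0.027,0]
    - [0.13,-0.035,0]
    - [0.15,-0.045,0]
    - [0.16,-0.055,0]
    - [0.16,-0.055,0]
  rotation:
    - [0,0,0]
    - [0,0,0]
    - [0,0,0]
    - [0,0,0]
    - [0,0,4]
    - [0,0,10]
    - [0,0,15]
    - [0,0,15]
  fingers: [174,174,150,100,50,0,0,0]

```text
t: 12.0
tcp_pos: [428.0, 138.6, 140.8]
orientation: [0.203, 0.164, 0.688, -0.677]
force: [-0.2, 0.3, 0.1]
grip_width: 74.6
```

```bash
python3 - <<'E'
from h import *
c=vision.camera("wrist");save(c,"w8.png")
for r in vision.trace("tin_mid","wrist"): print(r["p"],r["extent"])
togo([440,0,250],Rt())
for X in (65,80,95):
  for z in (96,191):
    P=[[*(rk(X,0)+34.5*np.array([np.cos(a),np.sin(a)])),z] for a in np.linspace(0,6.28,60)]
    q=proj(c,P);print(X,z,q.min(0),q.max(0))
print(proj(c,[[*rk(40,-70),96],[*rk(40,70),96],[*rk(-60,76),96],[*rk(-60,-76),96]]))
E
```

```text
0.92 [218.7, 0.0, 292.6, 57.4]
at [431.3 138.5 142.8] lin [-0.0546 -0.0922  0.1387] rot [ 0.000e+00  1.000e-02 -3.011e+01] t 12.1 F [ 0.6 -0.3  0.5] w 82.5 q [ 0.06 -0.55  2.45 -0.    0.72  1.58]
65 96 [222.03864362  19.97994136] [288.90149967  74.17317507]
65 191 [207.22948044 -84.66899333] [303.70531577 -18.2100121 ]
80 96 [222.55441566   9.21632913] [288.39234315  61.68702853]
80 191 [208.35816717 -97.20313742] [302.58604    -34.02456068]
95 96 [223.05810874  -1.21040114] [287.89506787  49.60120051]
95 191 [ 209.44410227 -109.13864536] [301.50909679 -49.0436182 ]
[[325.01911555  66.45997521]
 [185.92555206  66.43429228]
 [171.45864848 158.95326908]
 [339.43584988 158.98726427]]
```

View pics/w8.png

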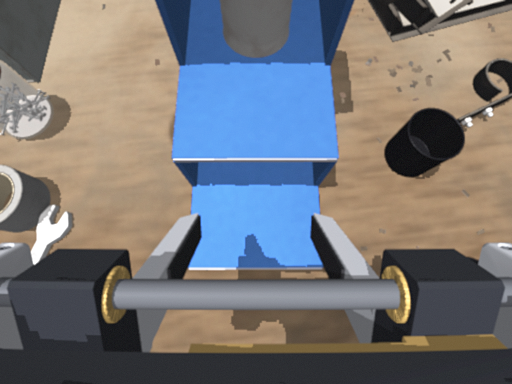

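```bash
python3 - <<'E'
from h import *
togo([455,-100,230],Rt())
E
```

```text
at [431.3 138.5 142.8] lin [-0.0527 -0.0702  0.2394] rot [ 0.000e+00  1.000e-02 -3.011e+01] t 12.1 F [ 0.6 -0.3  0.5] w 82.5 q [ 0.06 -0.55  2.45 -0.    0.72  1.58]
```

>>> drive_tool:
  linear:
    - [-0.01,-0.02,0.005]
    - [-0.02,-0.04,0.02]
    - [-0.03,-0.055,0.05]
    - [-0.04,-0.065,0.09]
    - [-0.05,-0.07,0.13]
    - [-0.0527,-0.07,0.17]
    - [-0.0527,-0.07,0.205]
    - [-0.0527,-0.07,0.24]
    - [-0.0527,-0.07,0.24]
  rotation:
    - [0,0,-4]
    - [0,0,-9]
    - [0,0,-14]
    - [0,0,-19]
    - [0,0,-24]
    - [0,0,-28]
    - [0,0,-30]
    - [0,0,-30]
    - [0,0,-30]
  fingers: [0,0,0,0,0,0,0,0,0]

```text
t: 13.0
tcp_pos: [456.6, -104.8, 228.8]
orientation: [-0.017, 0.018, -0.707, 0.707]
force: [-0.5, 0.6, -0.2]
grip_width: 94.3
```

```bash
python3 - <<'E'
from h import *
togo([430,-350,200],Rt())
E
```

```text
at [ 456.6 -104.8  228.8] lin [0.039  0.0288 0.2435] rot [-0.   -0.3   0.07] t 13.0 F [-0.5  0.6 -0.2] w 94.3 q [-0.47 -0.22  1.98 -0.    1.38  1.05]
```

>>> drive_tool:
  linear:
    - [0.005,0.005,0.03]
    - [0.01,0.01,0.07]
    - [0.02,0.015,0.11]
    - [0.03,0.02,0.15]
    - [0.035,0.025,0.185]
    - [0.039,0.029,0.215]
    - [0.039,0.029,0.235]
    - [0.039,0.029,0.24]
    - [0.039,0.029,0.24]
    - [0.039,0.029,0.24]
  rotation:
    - [0,0,0]
    - [0,0,0]
    - [0,0,0]
    - [0,0,0]
    - [0,0,0]
    - [0,0,0]
    - [0,0,0]
    - [0,0,0]
    - [0,0,0]
    - [0,0,0]
  fingers: [0,0,0,0,0,0,0,0,0,0]

```text
t: 14.0
tcp_pos: [429.8, -341.6, 199.6]
orientation: [0.02, -0.02, 0.707, -0.707]
force: [0.2, 0.3, 0.1]
grip_width: 93.5
```

```bash
python3 - <<'E'
from h import *
c=vision.camera("wrist");save(c,"w9.png")
for r in vision.trace("cup_mid","wrist"): print(r["p"],r["extent"],fitcyl(c,r["pixels"],61,66))
togo([498,-362.5,120],Rt());togo([498,-362.5,28],Rt())
E
```

```text
0.94 [250.4, 93.4, 306.8, 154.0] (array([ 498.03793092, -361.90579786]), np.float64(0.9877112135176651))
0.86 [433.5, 1.8, 510.7, 67.3] (array([ 609.38470268, -588.31954479]), np.float64(0.9708904109589042))
0.7 [2.6, 169.8, 70.0, 224.9] (array([389.75836933, -51.46386982]), np.float64(0.9618461538461538))
0.63 [0.0, 35.4, 48.4, 91.2] (array([549.84968906, -39.67836249]), np.float64(0.9630717582878724))
at [ 429.7 -341.5  199.9] lin [-0.067   0.0799  0.0249] rot [ 0.01  0.07 -0.  ] t 14.1 F [-0.4  0.4  0. ] w 94.2 q [-0.88  0.01  1.82  0.    1.31  0.64]
at [ 429.7 -341.5  199.9] lin [-0.067   0.1719  0.025 ] rot [ 0.01  0.07 -0.  ] t 14.1 F [-0.4  0.4  0. ] w 94.2 q [-0.88  0.01  1.82  0.    1.31  0.64]
```

View pics/w9.png

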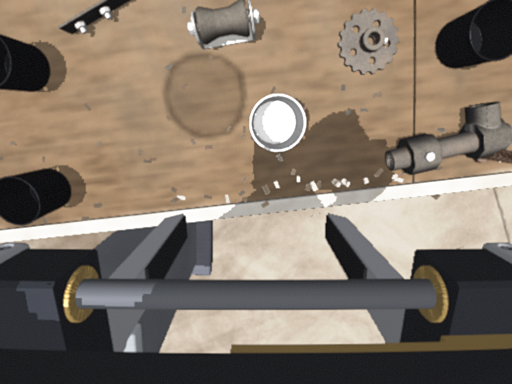

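The chromed cup is alone at (278,123), with the black ones at the picture's edges. I'll grasp it at world (498,-362).

>>> drive_tool:
  linear:
    - [-0.03,0.02,0.01]
    - [-0.06,0.05,0.02]
    - [-0.067,0.08,0.0245]
    - [-0.067,0.105,0.0245]
    - [-0.067,0.13,0.0245]
    - [-0.067,0.15,0.0245]
    - [-0.067,0.165,0.0245]
    - [-0.067,0.171,0.0245]
    - [-0.067,0.171,0.0245]
  rotation:
    - [0,0,0]
    - [0,0,0]
    - [0,0,0]
    - [0,0,0]
    - [0,0,0]
    - [0,0,0]
    - [0,0,0]
    - [0,0,0]
    - [0,0,0]
  fingers: [0,0,0,0,0,0,0,0,0]

```text
t: 15.0
tcp_pos: [497.5, -362.6, 28.4]
orientation: [0.02, -0.02, 0.707, -0.707]
force: [-0.5, -0.2, 0.5]
grip_width: 93.9
```

>>> drive_tool:
  linear:
    - [0,0,0]
    - [0,0,0]
    - [0,0,0]
    - [0,0,0]
    - [0,0,0]
    - [0,0,0]
    - [0,0,0]
    - [0,0,0]
    - [0,0,0]
  rotation:
    - [0,0,0]
    - [0,0,0]
    - [0,0,0]
    - [0,0,0]
    - [0,0,0]
    - [0,0,0]
    - [0,0,0]
    - [0,0,0]
    - [0,0,0]
  fingers: [20,40,60,80,100,110,120,135,140]
  grip_force: 18

```text
t: 15.9
tcp_pos: [497.7, -362.9, 29.1]
orientation: [0.02, -0.02, 0.707, -0.707]
force: [-0.1, 3.7, 4.8]
grip_width: 60.5
```

```bash
python3 - <<'E'
from h import *
save(vision.camera("wrist"),"w10.png")
x,y=rk(-112,0);togo([x,y,120],Rt());togo([x,y,36],Rt())
E
```

```text
at [ 497.7 -362.9   29.1] lin [ 0.025  -0.0907 -0.5043] rot [ 0.03 -0.   -0.01] t 15.95 F [-0.4  3.1  5.3] w 60.3 q [-0.81  0.38  1.74  0.    1.02  0.7 ]
at [ 497.7 -362.9   29.1] lin [ 0.025  -0.0067 -0.5043] rot [ 0.03 -0.   -0.01] t 15.95 F [-0.4  3.1  5.3] w 60.3 q [-0.81  0.38  1.74  0.    1.02  0.7 ]
```

View pics/w10.png

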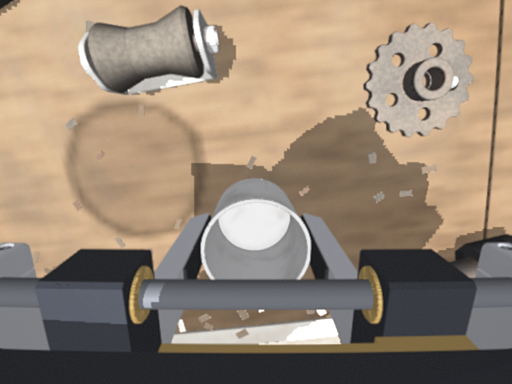

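>>> drive_tool:
  linear:
    - [0,-0.01,0]
    - [0,-0.03,0]
    - [0,-0.06,0]
    - [0,-0.09,0]
    - [0,-0.115,-0.01]
    - [0.002,-0.12,-0.03]
    - [0.004,-0.12,-0.06]
    - [0.006,-0.12,-0.095]
    - [0.008,-0.12,-0.13]
    - [0.01,-0.12,-0.165]
  rotation:
    - [0,0,0]
    - [0,0,0]
    - [0,0,0]
    - [0,0,0]
    - [0,0,0]
    - [0,0,0]
    - [0,0,0]
    - [0,0,0]
    - [0,0,0]
    - [0,0,0]
  fingers: [140,140,140,140,140,140,140,140,140,140]

```text
t: 16.95
tcp_pos: [477.8, -198.1, 148.7]
orientation: [-0.02, 0.02, -0.707, 0.707]
force: [1.4, 0.4, -2.4]
grip_width: 60.2
```

>>> drive_tool:
  linear:
    - [0.002,0,-0.035]
    - [0.004,0,-0.07]
    - [0.006,0,-0.105]
    - [0.008,0,-0.14]
    - [0.01,0,-0.175]
    - [0.012,0,-0.21]
    - [0.014,0,-0.24]
    - [0.015,0,-0.265]
    - [0.015,0,-0.28]
    - [0.015,0,-0.28]
  rotation:
    - [0,0,0]
    - [0,0,0]
    - [0,0,0]
    - [0,0,0]
    - [0,0,0]
    - [0,0,0]
    - [0,0,0]
    - [0,0,0]
    - [0,0,0]
    - [0,0,0]
  fingers: [140,140,140,140,140,140,140,140,140,140]

```text
t: 17.95
tcp_pos: [447.4, 80.8, 148.7]
orientation: [-0.021, 0.021, -0.707, 0.707]
force: [-1.1, 0.8, -1.9]
grip_width: 60.5
```

```bash
python3 - <<'E'
from h import *
x,y=rk(-112,0);togo([x,y,120],Rt());togo([x,y,38],Rt())
E
```

```text
at [447.4  80.8 148.7] lin [-0.0006  0.0287 -0.0585] rot [-0.02  0.16 -0.01] t 17.95 F [-1.1  0.8 -1.9] w 60.5 q [-0.07 -0.17  2.09 -0.    1.22  1.44]
at [447.4  80.8 148.7] lin [-0.0006  0.1107 -0.0585] rot [-0.02  0.16 -0.01] t 17.95 F [-1.1  0.8 -1.9] w 60.5 q [-0.07 -0.17  2.09 -0.    1.22  1.44]
```

>>> drive_tool:
  linear:
    - [0,0,-0.02]
    - [0,0,-0.04]
    - [0,0.01,-0.055]
    - [0,0.03,-0.059]
    - [0,0.05,-0.059]
    - [0,0.07,-0.059]
    - [0,0.088,-0.059]
    - [0,0.1,-0.059]
    - [0,0.108,-0.059]
    - [0,0.111,-0.059]
  rotation:
    - [0,0,0]
    - [0,0,0]
    - [0,0,0]
    - [0,0,0]
    - [0,0,0]
    - [0,0,0]
    - [0,0,0]
    - [0,0,0]
    - [0,0,0]
    - [0,0,0]
  fingers: [140,140,140,140,140,140,140,140,140,140]

```text
t: 18.95
tcp_pos: [444.3, 138.2, 37.3]
orientation: [-0.019, 0.02, -0.707, 0.707]
force: [-0.9, 0.1, -2.2]
grip_width: 60.6
```

```bash
python3 - <<'E'
from h import *
x,y=rk(-112,0);togo([x,y,36.7],Rt())
save(vision.camera("wrist"),"w11.png")
togo([x,y,36.7],Rt())
E
```

```text
at [444.3 138.2  37.3] lin [-0.0003  0.0006 -0.0009] rot [-0.01 -0.03  0.04] t 18.95 F [-0.9  0.1 -2.2] w 60.6 q [ 0.06  0.05  2.12 -0.    0.97  1.57]
at [444.5 138.3  37.4] lin [-0.0002  0.0007 -0.0008] rot [-0.01 -0.02  0.02] t 19.0 F [-0.3  0.6 -1.9] w 60.3 q [ 0.06  0.05  2.12 -0.    0.97  1.57]
```

View pics/w11.png

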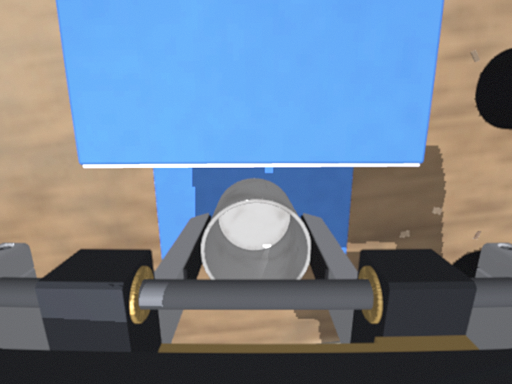

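>>> drive_tool:
  linear:
    - [0,0.0008,0]
    - [0,0.0008,0]
    - [0,0.0008,0]
    - [0,0.0008,0]
    - [0,0.0008,0]
    - [0,0.0008,0]
  rotation:
    - [0,0,0]
    - [0,0,0]
    - [0,0,0]
    - [0,0,0]
    - [0,0,0]
    - [0,0,0]
  fingers: [140,100,60,20,0,0]

```text
t: 19.6
tcp_pos: [444.7, 138.7, 37.3]
orientation: [-0.02, 0.02, -0.707, 0.707]
force: [-0.0, 0.8, -0.6]
grip_width: 88.5
```

>>> drive_tool:
  linear:
    - [0.012,0,0]
    - [0.03,0,0]
    - [0.047,0,0]
    - [0.047,0,0]
    - [0.047,-0.002,0]
    - [0.047,-0.002,0]
    - [0.047,-0.002,0]
    - [0.047,-0.002,0]
    - [0.047,-0.002,0]
    - [0.047,-0.002,0]
  rotation:
    - [0,0,0]
    - [0,0,0]
    - [0,0,0]
    - [0,0,0]
    - [0,0,5]
    - [0,0,10]
    - [0,0,15]
    - [0,0,15]
    - [0,0,15]
    - [0,0,15]
  fingers: [0,0,0,0,0,40,100,174,174,174]

```text
t: 20.6
tcp_pos: [398.8, 136.0, 39.8]
orientation: [0.112, 0.073, 0.703, -0.698]
force: [0.2, -0.8, 0.1]
grip_width: 57.3
```

```bash
python3 - <<'E'
from h import *
save(vision.camera("wrist"),"w12.png")
x,y=rk(-60,0);togo([x,y,32],Rt(tilt=np.radians(15)))
E
```

```text
at [398.7 136.   39.7] lin [-0.0926  0.0328 -0.0006] rot [-0.   -0.01 -0.02] t 20.65 F [ 0.5 -0.6  0.1] w 53.5 q [ 0.06 -0.25  2.41 -0.    0.72  1.57]
```

View pics/w12.png

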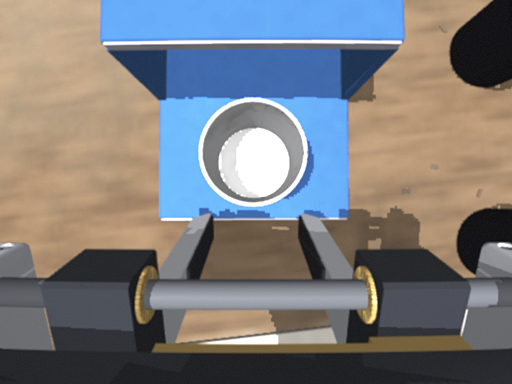

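>>> drive_tool:
  linear:
    - [0,0.004,0]
    - [0,0.008,0]
    - [0,0.008,0]
    - [-0.01,0.0105,0]
    - [-0.02,0.013,0]
    - [-0.03,0.016,0]
    - [-0.04,0.0185,0]
    - [-0.05,0.021,0]
    - [-0.05,0.021,0]
  rotation:
    - [0,0,0]
    - [0,0,0]
    - [0,0,0]
    - [0,0,0]
    - [0,0,0]
    - [0,0,0]
    - [0,0,0]
    - [0,0,0]
    - [0,0,0]
  fingers: [180,180,180,180,180,180,180,180,180]

```text
t: 21.55
tcp_pos: [453.0, 139.0, 32.2]
orientation: [0.112, 0.073, 0.703, -0.698]
force: [-0.4, -0.7, -0.0]
grip_width: 27.9
```

```bash
python3 - <<'E'
from h import *
save(vision.camera("wrist"),"w13.png")
x,y=rk(-60,0);togo([x,y,32],Rt(tilt=np.radians(15)))
E
```

```text
at [452.1 139.   31.9] lin [-0.043   0.0115 -0.0005] rot [-0.   -0.01 -0.04] t 21.6 F [ 0.1 -0.3 -0.1] w 27.8 q [ 0.06 -0.08  2.28 -0.    0.68  1.57]
```

View pics/w13.png

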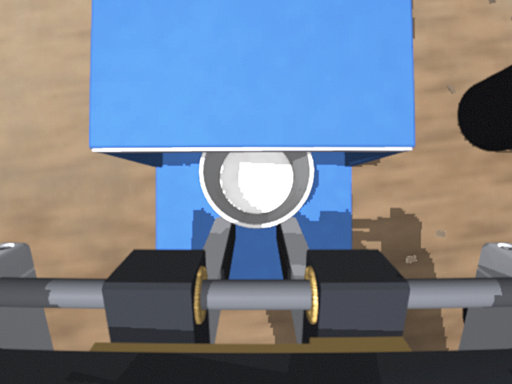

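The cup stands upright between the fingers at (257,178), partly under the roof. I'll push 43 mm more.

>>> drive_tool:
  linear:
    - [-0.01,0.0027,0]
    - [-0.02,0.0054,0]
    - [-0.03,0.008,0]
    - [-0.037,0.01,0]
    - [-0.041,0.011,0]
    - [-0.043,0.0115,0]
    - [-0.043,0.0115,0]
  rotation:
    - [0,0,0]
    - [0,0,0]
    - [0,0,0]
    - [0,0,0]
    - [0,0,0]
    - [0,0,0]
    - [0,0,0]
  fingers: [180,180,180,180,180,180,180]

```text
t: 22.3
tcp_pos: [495.7, 141.5, 31.6]
orientation: [0.112, 0.073, 0.703, -0.698]
force: [0.5, 0.3, 0.0]
grip_width: 27.8
```

>>> drive_tool:
  linear:
    - [0.015,-0.004,0]
    - [0.035,-0.0095,0]
    - [0.06,-0.016,0]
    - [0.08,-0.03,0]
    - [0.095,-0.06,0]
    - [0.095,-0.1,0]
    - [0.095,-0.13,0]
    - [0.095,-0.13,0]
    - [0.095,-0.13,0]
  rotation:
    - [0,0,0]
    - [0,0,0]
    - [0,0,0]
    - [0,0,0]
    - [0,0,3]
    - [0,0,8]
    - [0,0,12]
    - [0,0,12]
    - [0,0,12]
  fingers: [180,180,180,180,180,180,180,180,180]

```text
t: 23.2
tcp_pos: [376.7, 137.7, 137.0]
orientation: [0.184, 0.146, 0.691, -0.683]
force: [1.4, 0.3, -0.7]
grip_width: 27.4
```

```bash
python3 - <<'E'
from h import *
c=vision.camera("wrist");save(c,"w14.png")
togo([440,0,250],Rt())
for n in ("tin_mid","cup_mid"):
  for r in vision.trace(n,"wrist"): print(n,r["p"],r["extent"])
for X,r,z in [(65,34.5,96),(80,34.5,96),(85,34.5,96),(95,34.5,96),(-40,30.5,8),(-25,30.5,8),(-10,30.5,8)]:
    P=[[*(rk(X,0)+r*np.array([np.cos(a),np.sin(a)])),z] for a in np.linspace(0,6.28,60)]
    q=proj(c,P);print(X,z,q.min(0),q.max(0))
for n in ("top","scene"):
  c=vision.camera(n);a=c["img"][90:250,90:290] if n=="top" else c["img"][80:240,150:350]
  cv2.imwrite(f"pics/{n}15.png",cv2.resize(a[:,:,::-1],None,fx=3.7,fy=3.7,interpolation=cv2.INTER_CUBIC))
E
```

```text
at [375.7 137.5 134.7] lin [-0.1023 -0.0773  0.141 ] rot [-1.10e-01 -2.00e-02 -2.67e+01] t 23.25 F [-2.3 -0.4 -2. ] w 27.5 q [ 0.07 -0.72  2.54 -0.01  0.85  1.59]
tin_mid 0.4 [248.5, 0.6, 272.4, 1.5]
cup_mid 0.81 [402.7, 197.8, 493.1, 261.8]
cup_mid 0.57 [384.8, 54.5, 463.6, 129.0]
65 96 [223.53013099 -33.5345305 ] [290.31295933  19.54855866]
80 96 [223.93724787 -44.1810501 ] [289.83387364   7.39614511]
85 96 [224.07136568 -47.66253234] [289.67611644   3.42254542]
95 96 [224.33723345 -54.52648188] [289.36348841  -4.41107392]
-40 8 [232.11428421 101.35262447] [281.22008472 146.60195993]
-25 8 [232.33303678  90.78917744] [280.9494974  135.11445725]
-10 8 [232.54955141  80.44309583] [280.6819643  123.86030402]
```

View pics/w14.png

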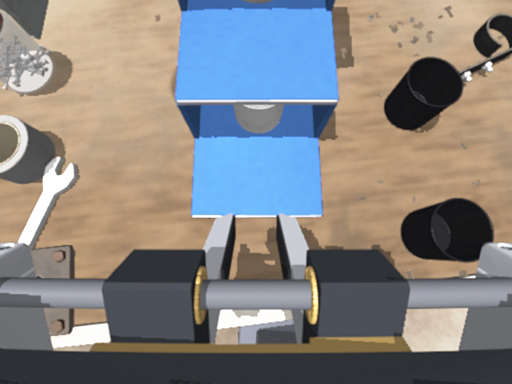

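View pics/scene15.png

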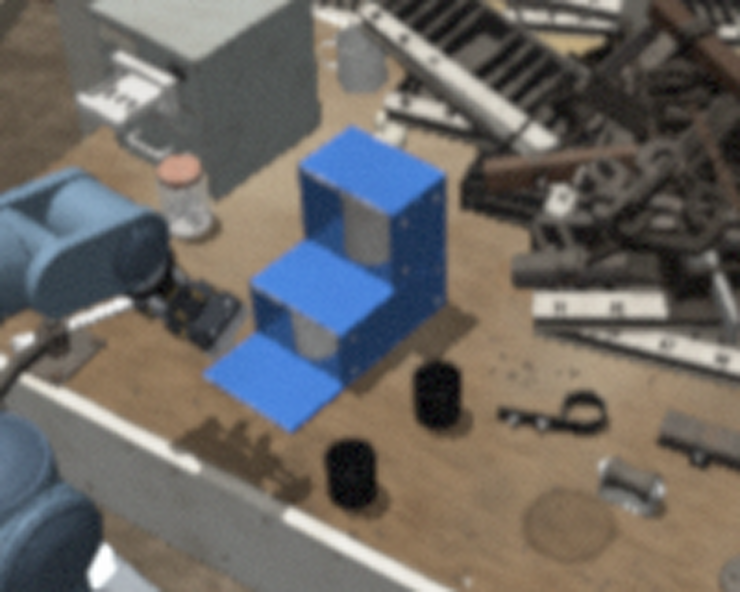

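The wrist view shows the cup's base front at row 132 (x ≈ -22 mm), and the scene view shows both standing upright under their roofs. Joint 3 is at the end of its range, so I'll ease away from it before handing in.

>>> drive_tool:
  linear:
    - [-0.005,-0.02,0.01]
    - [-0.01,-0.04,0.03]
    - [-0.02,-0.06,0.06]
    - [-0.03,-0.08,0.09]
    - [-0.04,-0.09,0.12]
    - [-0.04,-0.09,0.12]
    - [-0.04,-0.09,0.12]
    - [-0.04,-0.09,0.12]
  rotation:
    - [0,0,-4]
    - [0,0,-8]
    - [0,0,-12]
    - [0,0,-16]
    - [0,0,-20]
    - [0,0,-20]
    - [0,0,-20]
    - [0,0,-20]
  fingers: [180,180,180,180,180,180,180,180]

```text
t: 24.25
tcp_pos: [376.9, 18.4, 231.7]
orientation: [0.06, 0.021, 0.707, -0.705]
force: [-0.4, -0.3, -0.6]
grip_width: 27.5
```

```bash
python3 - <<'E'
from h import *
togo([440,0,250],Rt())
c=vision.camera("top");a=c["img"][100:250,90:290]
cv2.imwrite("pics/top16.png",cv2.resize(a[:,:,::-1],None,fx=3.7,fy=3.7,interpolation=cv2.INTER_CUBIC))
for t in ["jar","tape","roller_bracket"]:
    for r in vision.trace(t,"top")[:1]:
        e=r["extent"];print(t,atz(c,[[(e[0]+e[2])/2,(e[1]+e[3])/2]],30))
E
```

```text
at [376.9  18.4 231.7] lin [-0.0637 -0.0111  0.0219] rot [-0.01 -0.01 -6.54] t 24.25 F [-0.4 -0.3 -0.6] w 27.5 q [-0.28 -0.59  2.25  0.04  1.38  1.23]
jar [[573.74219476 451.74216205  30.        ]]
tape [[453.84745715 422.94216369  30.        ]]
roller_bracket [[ 596.0231408  -303.72555313   30.        ]]
```

View pics/top16.png

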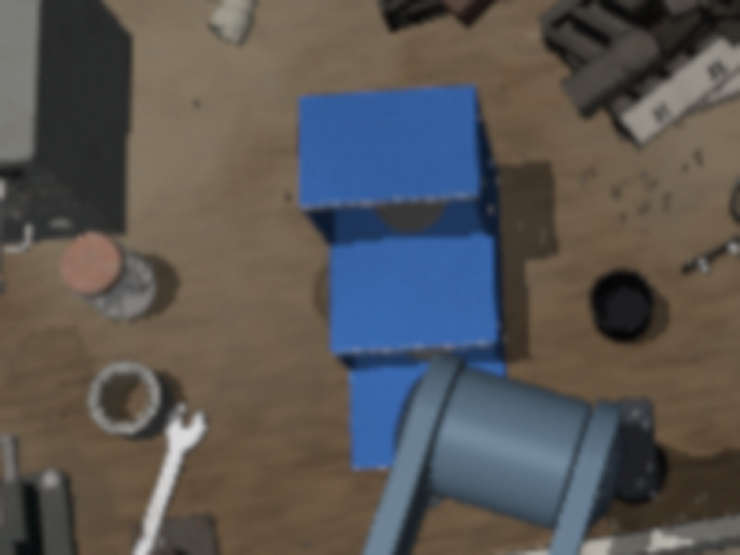

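```bash
python3 -c "
from h import *
print(order.sign_off())"
```

```text
the job is handed in; nothing more can be done
None
```

The tin and the chromed cup are both in the rack, and I handed the job in at about 24 s of the 72 s allowed; no verdict came back. I gripped each one across its outside and set it on its tier's landing. Then I pushed it under the roof with the fingers part-closed and tilted.

**Tin (high tier):** it stands upright at rack x ≈ 85 mm, where 62.5 to 110 mm is allowed, and looks centred between the side walls.

**Cup (low tier):** it stands upright at rack x ≈ -22 mm, where -41.5 to 30 mm is allowed, also centred by eye. The x values come from the wrist camera and the rack model. I did not measure tilt or height; both look upright in the last scene picture.

**Bystanders:** we never touched the jar, tape or roller bracket. Before and after positions from the top camera differ by 8 to 12 mm, all the same way. I take that as network scatter.

**Checks that disagreed or came close:**
- **Camera disagreement:** the top camera put the tin and the rack about 5 mm nearer the robot than the wrist camera did. I went with the wrist view, and the later pictures matched it.
- **Joint limit:** on the last retreat, joint 3 read 2.54, the end of its range. I moved it away at once and saw no sign of a fault.
- **End state:** the gripper was clear of everything, at z ≈ 232 mm.

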